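Bring the tall bottle round to the pick-up opening

ROBOT

A 6-joint arm with a two-finger parallel gripper is mounted at the origin on the work surface. World frame = base frame: x ahead of the robot, y to its left, z up, the work surface at z = 0. Lengths are in m, angles in rad, forces in N, time in s.
With the tool pointing down it reaches from about 0.4 to 0.925 m from the base axis. Payload 3.4 kg.
Tool frame: the origin (TCP) lies midway between the tips of the shut fingers; the grasp point (between the pads) lies bot.grip_depth behind it (bot.grip_depth is the distance from the TCP to the grasp point, in m); z points along the fingers, y is the direction in which the jaws open and shut (so a half turn about z gives the same grasp; the last joint's range is limited). The gripper opens to 85 mm and grips with 20 to 120 N. Pads are 22 mm wide; open, the fingers measure 114 mm over their backs; the gripper's body (76 mm by 85 mm) begins 54 mm behind the grasp point. The pads swing forward as they close: fully open they stand 13 mm farther back than shut.
Start: joints at [-1.232, 0.307, 1.506, -0, 1.328, -0.073], TCP at [0.231, -0.527, 0.211] pointing down, gripper open.
Joint ranges: [-3.12, 3.12], [-1.05, 2.28], [0.14, 2.33], [-1.42, 4.57], [0.1, 2.73], [-2.68, 2.68]. Speed limits (rad/s): [2.57, 2.57, 3.14, 3.14, 3.14, 3.14].

INTERFACE

Orientations are given as a rotation vector (axis times angle).
In Python, from plant import bot gives the robot as it stands.
- The arm moves only by the shell command python3 -m creep 'ROWS' [FORCE]. ROWS is JSON, one flat list of numbers, 7 for each row, row after row: the opening, from 0 (shut) to 1 (fully open), then the shift along the tool's x, y, z in units of 40 mm (1.0 is 40 mm), then the turn, a rotation vector about the tool's x, y, z in units of 5 degrees (1.0 is 5 degrees). In form: [gripper, tx, ty, tz, rx, ry, rz, gripper, tx, ty, tz, rx, ry, rz, ...]. A call has 1 to 12 rows; each row shifts and turns the commanded pose from where the row before left it, along the tool's axes as they then stand; what a row does not reach is not made up. A row lasts 1/10 s, in which the tool goes at most 50 mm and 8.59 degrees, less where a joint would pass 70% of its speed; a pose out of reach is approached as far as the arm can. A call is refused whole if a number of a shift passes 1 or a number of a turn 1, either way. A call with a gripper value outside its range is refused whole. The fingers move at their own pace and stop on an object; FORCE is the grip in N (left out, the last holds). Time passes only in rows, so rows that do not move let the fingers close. It gives the time, the measured TCP pose, the force and the opening at its end, in the units of the state.
- bot.observe(): the state, without advancing time (a new reading comes with each control period).
- bot.capture(name): name is "side" or "top"; returns the picture (420x560x3 uint8, blue, green, red); there is no depth.
- bot.camera_params(name): a dict with "camera_matrix" (3x3 intrinsics, pixels), "R" (3x3) and "t" (3): a world point X has camera coordinates R X + t. Camera axes: x right, y down, z forward; pixel columns grow to the right and rows downward; lengths in m; the calibration is good to about 2 mm. A picture is of the moment at which its call begins. camera_params takes no time and is no camera call.
- bot.finish_job(): hands the job in, once; it reports no verdict.
The state is a dict: "clock": time; "qpos": joint angles; "joint_vel": joint speeds; "effort": joint torques, N m; "tool_pos": TCP position; "eef_rot": TCP orientation; "ft_force": force on the tool from outside, world axes, zero at the start; "wrist_torque": the same for the moment, N m; "gripper_width": finger opening in m.
Only numpy, scipy, OpenCV 4.12 (cv2) and the standard library are available. Lean on these libraries where they do the work, as an engineer would, in place of code of your own. Each camera call takes 0.05 s, during which the arm holds its last target.

TASK

Present the tall bottle for collection: with a fingertip against the carousel's upright dividers, push the carousel round until the tall bottle stands squarely at the pick-up opening, in line with the middle of the ledge, and leave it at rest there. Then push the guard bar outwards so that it stands wide open. Do not touch, lift or tip the bottle or the jars, and leave the other things on the counter where they are.

Things in the scene. Friction and masses are not known exactly. Their poses are not given: they have to be found in the camera images.
- dividers: the carousel's three upright grey divider fins and hub (28 mm wide, 74 mm tall), one rigid piece turning with the disc. Origin on the turning axis at the disc's top face, 28 mm above the counter; z up, x towards the tall bottle's pocket. Fins: radial plates 6 mm thick, 70 mm tall (top 98 mm above the counter), reaching 130 mm from the axis, at +60, 180 and -60 degrees about z from x
- rotor: the carousel's white disc, 260 mm diameter, 14 mm thick, turning with the dividers; origin on the axis at its underside, axes as the dividers'. Pockets with 10 mm high rims at 0, 120 and -120 degrees from x, centres 78 mm from the axis. Turns either way without stops, takes about 0.14 N m (1 to 2 N on a fin's outer part), stays where it is left
- tall_bottle: the tall amber bottle with a cap, 40 mm diameter, 90 mm tall, standing loose in its carousel pocket; origin at the centre of its underside (28 mm above the counter), its top 118 mm above the counter
- jar_a: a short wide amber jar, 50 mm diameter, 52 mm tall, standing loose in another carousel pocket; origin at the centre of its underside
- jar_b: a second such jar, in the third pocket; origin at the centre of its underside
- pickup (a point): the pick-up point fixed on the stand, 28 mm above the counter, 78 mm from the turning axis: where the middle of the tall bottle's underside must come. x points level outwards from the turning axis along the middle of the pick-up ledge (a white tongue 150 mm wide, reaching 205 mm from the axis, with a black pad), square to the closed guard bar; z up
- guard (a joint): angle of the steel guard bar across the pick-up ledge: 0 closed (square across, 155 mm from the turning axis), growing as its free end swings outwards, away from the carousel, clockwise seen from above; 1.57 straight out, stop at 1.75. Starts nearly closed, takes about 0.5 N at its free end, stays where it is left
- guard_hinge (a point): the guard bar's vertical hinge axis, at the height of the bar's underside, 55 mm above the counter; with the pick-up point's axes it lies 77 mm along x and -60 mm along y from the pick-up point
- guard_peg (a point): the centre of the top of the upright steel peg near the guard bar's free end: peg 14 mm diameter, its top 95 mm above the counter, standing 30 mm above the bar's top (65 mm above the counter), 120 mm from the hinge axis; the bar is 10 mm wide and 10 mm high
- vial_a: a small amber vial with a cap, 30 mm diameter, 55 mm tall, a bystander on the counter; origin at the centre of its underside
- vial_b: a second small amber vial with a cap, 30 mm diameter, 55 mm tall, a bystander on the counter; origin at the centre of its underside
- mug: a white mug, 80 mm diameter, 92 mm tall, a bystander on the counter; origin at the centre of its underside
- stapler: a black desk stapler, 130 x 34 x 44 mm, a bystander on the counter; origin at the centre of its underside
- clipbox: a small cardboard box, 60 x 45 x 25 mm, a bystander on the counter; origin at the centre of its underside
Mind the look-alikes: they are no part of the job. What is shaped like the jar_b but brown is not meant.

How it is judged:
On the way, in this order (a step that is already met when the one before it is completed fails the run):
1. the carousel is being turned by a finger pushing on a divider (contact force between the fingers and dividers above 0.3 N and distance of tall_bottle from where it was at the start of the episode above 0.02 m), for 0.1 s.
2. the tall bottle stands at the pick-up opening, at rest (horizontal distance between tall_bottle and pickup below 0.014 m and linear speed of tall_bottle below 0.01 m/s), for 0.3 s.
3. the guard bar is swung wide open (value of joint guard above 1.1 rad), for 0.1 s.
At the end, for the whole second after the job is handed in: The middle of the tall bottle is within 14 mm (level distance) of the pick-up point and at rest, the guard bar is more than 1.1 rad open, the bottle and both jars stand upright (within 0.1 rad) in their pockets, and the other things on the counter are within 25 mm of where they began (all of step 2 and value of joint guard above 1.1 rad and angle between each of tall_bottle, jar_a, jar_b's own z axis and vertical below 0.1 rad and height (world z) of each of tall_bottle, jar_a, jar_b below 0.033 m and distance of each of vial_a, vial_b, mug, stapler, clipbox from where it was at the start of the episode below 0.025 m); the robot touches nothing.
It fails at once if a bottle or jar on the carousel is touched by the robot (more than 0.5 N) (contact force between any of the fingers, the arm and tall_bottle above 0.5 N or contact force between any of the fingers, the arm and jar_a above 0.5 N or contact force between any of the fingers, the arm and jar_b above 0.5 N).
It fails at once if a bottle or jar on the carousel is lifted out of its pocket or tipped (height (world z) of any of tall_bottle, jar_a, jar_b above 0.036 m or angle between any of tall_bottle, jar_a, jar_b's own z axis and vertical above 0.3 rad).
It fails at once if another thing on the counter is moved by more than 25 mm (distance of any of vial_a, vial_b, mug, stapler, clipbox from where it was at the start of the episode above 0.025 m).
It also fails if it takes over 64 s, if anything falls off the work surface, if the arm or the gripper's body presses on something with over 40 N, if the wrist force passes 120 N, or if a joint passes its speed limit or range.

## Working session

There is one attempt and no reset: what is moved stays moved. The work goes in short steps, Python scripts to look and compute and a shell command to move; the robot and the scene stay as the last step left them, time stands still between calls to the robot, and variables do not carry over. Pictures are saved under pics/ and viewed, and the job is handed in when it is done.

```bash
ls; mkdir -p pics
python3 - <<'E'
from plant import bot
import cv2,json
for n in("side","top"):
    im=bot.capture(n); cv2.imwrite(f"pics/{n}0.png",im)
    p=bot.camera_params(n); print(n,p)
print(bot.observe(), bot.grip_depth)
E
```

```text
pics
side {'camera_matrix': array([[437.91466904,   0.        , 282.75957362],
       [  0.        , 437.91466904, 211.82714482],
       [  0.        ,   0.        ,   1.        ]]), 'R': array([[-0.95554302, -0.29469857,  0.00950147],
       [-0.19365204,  0.60295344, -0.77391604],
       [ 0.22234301, -0.74135005, -0.63321693]]), 't': array([0.55984938, 0.18325281, 1.04773782])}
top {'camera_matrix': array([[494.172045  ,   0.        , 269.16110365],
       [  0.        , 494.172045  , 203.77226857],
       [  0.        ,   0.        ,   1.        ]]), 'R': array([[ 0.01042092, -0.99983453,  0.01491024],
       [-0.99754399, -0.01142758, -0.06910433],
       [ 0.06926328, -0.01415349, -0.99749801]]), 't': array([-0.03463386,  0.60587551,  1.36259884])}
{'clock': 0.1, 'qpos': array([-1.23149399e+00,  3.07490381e-01,  1.50756662e+00,  1.78219753e-05,
        1.32838225e+00, -7.34704835e-02]), 'joint_vel': array([ 0.00022824, -0.00197007, -0.00257929, -0.00168057, -0.00086652,
        0.00015823]), 'effort': array([ 8.22253623e-04, -4.58528996e+01, -2.52608675e+01, -2.48476414e-05,
        5.57832900e-03, -1.67233470e-06]), 'tool_pos': array([ 0.23043706, -0.52607269,  0.20976865]), 'eef_rot': array([-3.07312885e+00, -6.43406663e-01,  3.57266348e-04]), 'ft_force': array([-0.33393114,  0.44144963, -0.72712734]), 'wrist_torque': array([0.03573697, 0.02404778, 0.03086862]), 'gripper_width': 0.08544147227137608} 0.0187
```

View pics/top0.png

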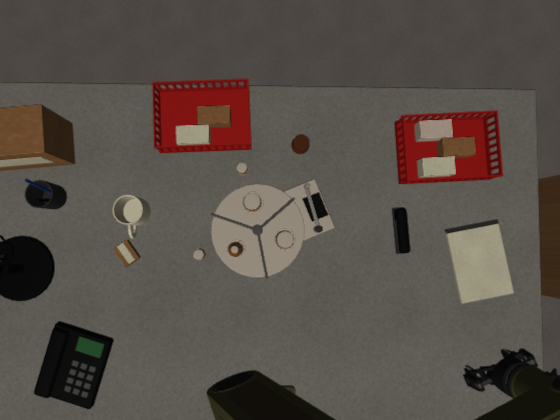

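View pics/side0.png

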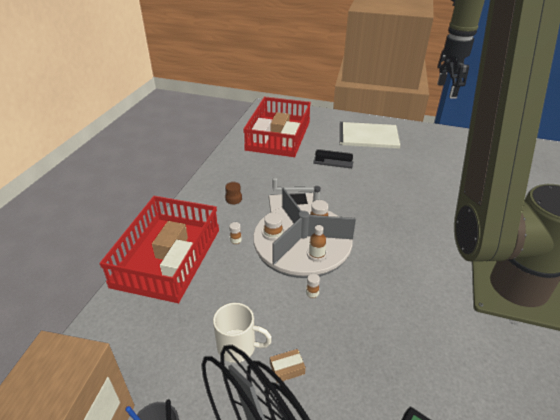

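Run:
```python
import cv2
im=cv2.imread("pics/top0.png"); c=im[150:290,190:350]
cv2.imwrite("pics/c0.png",cv2.resize(c,None,fx=5,fy=5,interpolation=2)[:600+100])
c=im[170:270,200:340]; cv2.imwrite("pics/c1.png",cv2.resize(c,None,fx=5.7,fy=5.7,interpolation=2))
im=cv2.imread("pics/side0.png");c=im[170:300,220:370]
cv2.imwrite("pics/c2.png",cv2.resize(c,None,fx=4.5,fy=4.5,interpolation=2))
```

```text
(no output)
```

View pics/c1.png

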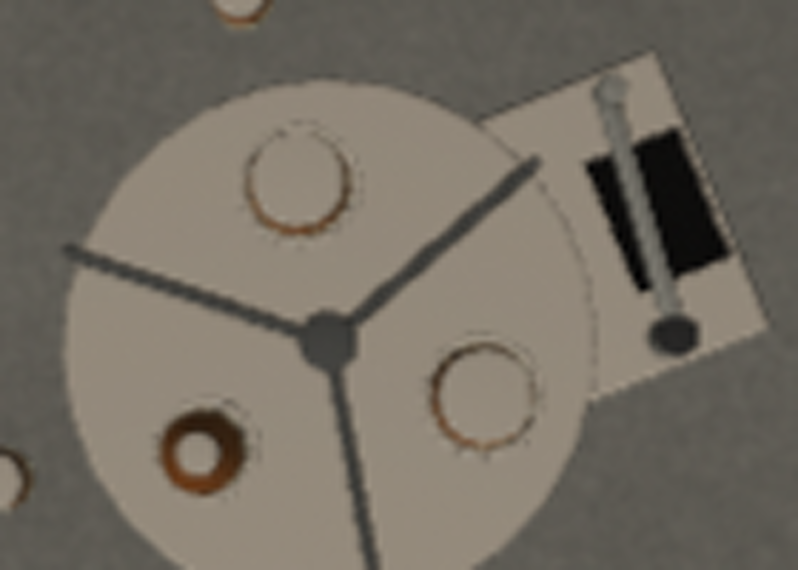

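View pics/c2.png

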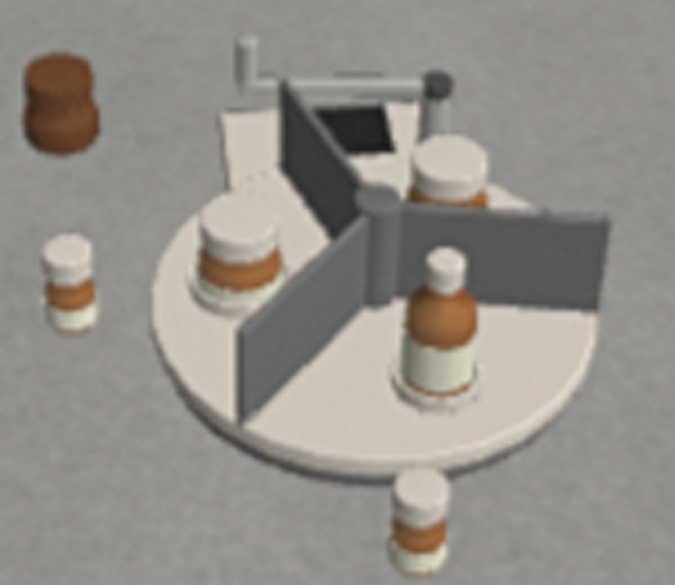

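```bash
cat > h.py <<'E'
import numpy as np
from plant import bot
def ray(n,u,v,z):
    p=bot.camera_params(n);K=p["camera_matrix"];R=p["R"];t=p["t"]
    d=R.T@np.linalg.inv(K)@[u,v,1];c=-R.T@t
    return c+d*(z-c[2])/d[2]
def proj(n,X):
    p=bot.camera_params(n);x=p["camera_matrix"]@(p["R"]@np.array(X)+p["t"]);return x[:2]/x[2]
E
python3 - <<'E'
from h import *
f=lambda x,y,z:ray("top",200+x/5.7,170+y/5.7,z)
P={}
for k,(x,y,z) in dict(hub=(328,340,.102),fA=(535,163,.098),fB=(70,249,.098),cap=(197,453,.118),jar1=(297,180,.08),jar2=(486,395,.08),L1=(653,52,.028),L2=(768,325,.028),L3=(480,122,.028),L4=(592,400,.028),peg=(611,90,.095),hinge=(675,335,.07)).items():
    P[k]=f(x,y,z);print(k,P[k].round(4))
h=P['hub'][:2]
for k in P:
    d=P[k][:2]-h; print(k,np.linalg.norm(d).round(4),np.degrees(np.arctan2(d[1],d[0])).round(1))
m=(P['L1']+P['L2'])/2-P['hub'];print("ledge dir mid",np.degrees(np.arctan2(m[1],m[0])))
e=P['L1']-P['L2'];print(np.linalg.norm(e),np.degrees(np.arctan2(e[1],e[0]))-90)
f2=lambda x,y,z:ray("side",220+x/4.5,170+y/4.5,z)
print("side hub",f2(378,199,.102),"cap",f2(446,258,.118),"finR tip",f2(608,220,.098),"finL",f2(242,330,.098),"finF",f2(285,83,.098),'peg',f2(247,42,.095),'hinge',f2(437,82,.07))
b=P['cap'][:2]
for n,u,v,z in (("top",242,168,.055),("top",198.5,254.5,.055)): print(ray(n,u,v,z))
E
```

```text
hub [0.5321 0.0029 0.102 ]
fA [ 0.6154 -0.0922  0.098 ]
fB [0.573  0.1228 0.098 ]
cap [0.4801 0.0616 0.118 ]
jar1 [0.6075 0.0186 0.08  ]
jar2 [ 0.5076 -0.0711  0.08  ]
L1 [ 0.6764 -0.1543  0.028 ]
L2 [ 0.543  -0.2111  0.028 ]
L3 [ 0.6409 -0.0696  0.028 ]
L4 [ 0.5056 -0.1253  0.028 ]
peg [ 0.6502 -0.1276  0.095 ]
hinge [ 0.5368 -0.1608  0.07  ]
hub 0.0 0.0
fA 0.1264 -48.8
fB 0.1266 71.2
cap 0.0784 131.6
jar1 0.077 11.7
jar2 0.078 -108.3
L1 0.2134 -47.5
L2 0.2143 -87.1
L3 0.1307 -33.7
L4 0.1309 -101.7
peg 0.176 -47.9
hinge 0.1638 -88.4
ledge dir mid -67.33001910918334
0.14496813571306985 -66.94479834532947
side hub [0.5291682  0.00688911 0.102     ] cap [0.47822009 0.06181834 0.118     ] finR tip [ 0.40434414 -0.01912845  0.098     ] finL [0.56975328 0.12639962 0.098     ] finF [ 0.61195892 -0.08661873  0.098     ] peg [ 0.64823411 -0.12441665  0.095     ] hinge [ 0.53250223 -0.15351455  0.07      ]
[0.70138093 0.04801285 0.055     ]
[0.46405437 0.16230816 0.055     ]
```

```bash
python3 -m creep '[0,0.5,-0.25,0,0,0,0, 0,1,-0.5,0,0,0,0, 0,1,-0.5,0,0,0,0, 0,1,-0.5,0,0,0,0, 0,1,-0.5,0,0,0,0, 0,1,-0.5,0,0,0,0, 0,1,-0.5,0,0,0,0, 0,1,-0.5,0,0,0,0, 0,1,-0.5,0,0,0,0, 0,1,-0.5,0,0,0,0, 0,1,-0.5,0,0,0,0, 0,1,-0.5,0,0,0,0]' 30
cat >> h.py <<'E'
from scipy.spatial.transform import Rotation as Ro
AX=np.array([.531,.004])
def st():
    o=bot.observe();p=o["tool_pos"];R=Ro.from_rotvec(o["eef_rot"]).as_matrix()
    d=p[:2]-AX
    print("t",o["clock"],"p",p.round(4),"yaw",np.degrees(np.arctan2(R[1,0],R[0,0])).round(1),"tilt",R[2].round(3),"r",np.hypot(*d).round(4),"ang",np.degrees(np.arctan2(d[1],d[0])).round(1),"F",o["ft_force"].round(2),"q",o["qpos"].round(2),"w",round(o["gripper_width"],4))
    return p,R
def go(x,y,z):
    p,R=st(); print("tool units",(R.T@(np.array([x,y,z])-p)/.04).round(3))
E
python3 -c "
from h import *
go(.588,-.0955,.21)"
```

```text
clock: 1.3
tool_pos: [0.5603, -0.1298, 0.2102]
eef_rot: [-3.075, -0.644, 0.001]
ft_force: [0.8, -0.6, 0.9]
gripper_width: 0.0003
t 1.3 p [ 0.5603 -0.1298  0.2102] yaw 23.7 tilt [-0.001 -0.    -1.   ] r 0.137 ang -77.6 F [ 0.83 -0.61  0.89] q [-0.3   0.31  1.51 -0.    1.33  0.86] w 0.0003
tool units [ 0.977 -0.507  0.005]
```

```bash
python3 -m creep '[0,0.7,-0.4,0,0,0,-1, 0,0,0,0,0,0,-1, 0,0,0,0,0,0,-1, 0,0,0,0,0,0,-0.5, 0,0,0,0,0,0,0, 0,0,0,0,0,0,0]'
python3 -c "
from h import *
import cv2
cv2.imwrite('pics/s1.png',cv2.resize(bot.capture('side')[150:310,190:390],None,fx=3.5,fy=3.5,interpolation=2))
go(.588,-.0955,.06)"
```

```text
clock: 1.9
tool_pos: [0.5787, -0.1055, 0.2102]
eef_rot: [-2.941, -1.102, 0.001]
ft_force: [-0.4, 0.4, -0.3]
gripper_width: -0.0002
t 1.95 p [ 0.5787 -0.1056  0.2103] yaw 41.1 tilt [-0.    -0.001 -1.   ] r 0.1196 ang -66.5 F [ 0.19  0.15 -0.44] q [-0.25  0.33  1.48  0.    1.34  0.6 ] w 0.0002
tool units [ 0.342 -0.037  3.758]
```

View pics/s1.png

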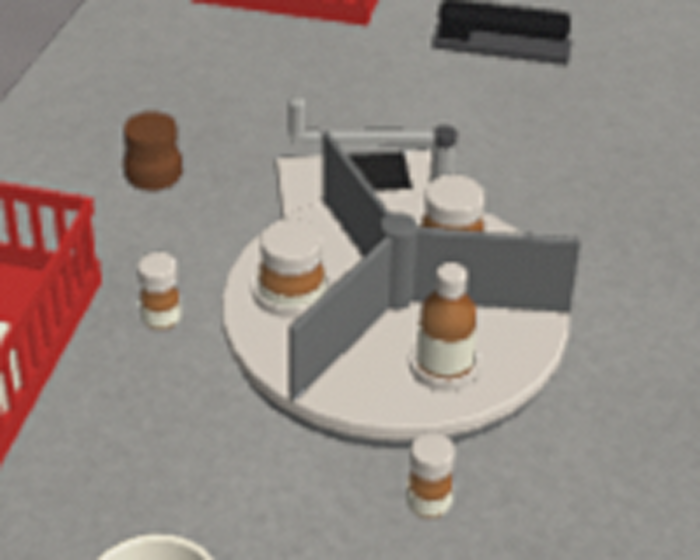

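```bash
python3 -c "
from h import *
import cv2
print(proj('side',[.5787,-.1055,.21]),proj('top',[.5787,-.1055,.21]))
cv2.imwrite('pics/s2.png',bot.capture('side'));cv2.imwrite('pics/t2.png',bot.capture('top'))"
```

```text
[298.36186352 151.33220699] [302.25636602 210.09698424]
```

View pics/s2.png

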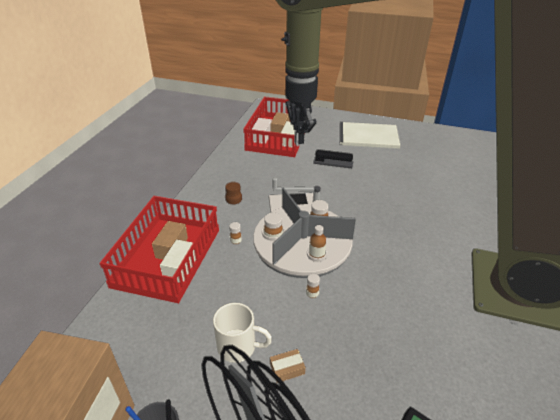

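View pics/t2.png

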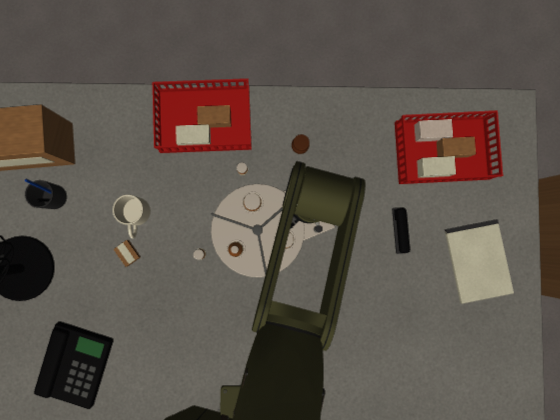

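```bash
python3 -c "
import cv2
cv2.imwrite('pics/s3.png',cv2.resize(cv2.imread('pics/s2.png')[80:170,250:350],None,fx=6,fy=6,interpolation=2))"
```

```text
(no output)
```

View pics/s3.png

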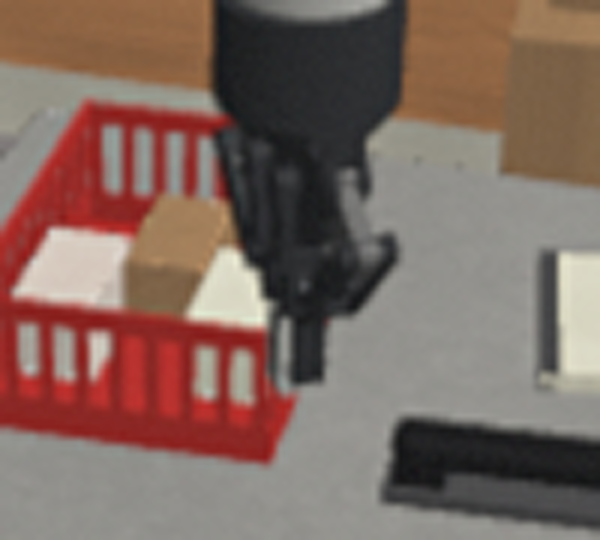

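```bash
python3 -m creep '[0,0.35,0,0,0,0,0, 0,0,0,0.7,0,0,0, 0,0,0,0.9,0,0,0, 0,0,0,0.9,0,0,0, 0,0,0,0.7,0,0,0, 0,0,0,0,0,0,0, 0,0,0,0,0,0,0]'
python3 -c "
from h import *
import cv2
p,R=st();print(proj('side',p))
cv2.imwrite('pics/s4.png',cv2.resize(bot.capture('side')[130:270,220:380],None,fx=5,fy=4.2,interpolation=2))
"
```

```text
clock: 2.75
tool_pos: [0.5901, -0.096, 0.0826]
eef_rot: [-2.941, -1.104, 0.0]
ft_force: [-0.0, 0.1, 0.3]
gripper_width: 0.0002
t 2.75 p [ 0.5901 -0.096   0.0826] yaw 41.2 tilt [-0.    -0.001 -1.   ] r 0.1162 ang -59.4 F [-0.03  0.09  0.28] q [-0.23  0.46  1.62  0.    1.06  0.62] w 0.0002
[291.91616993 192.50805782]
```

View pics/s4.png

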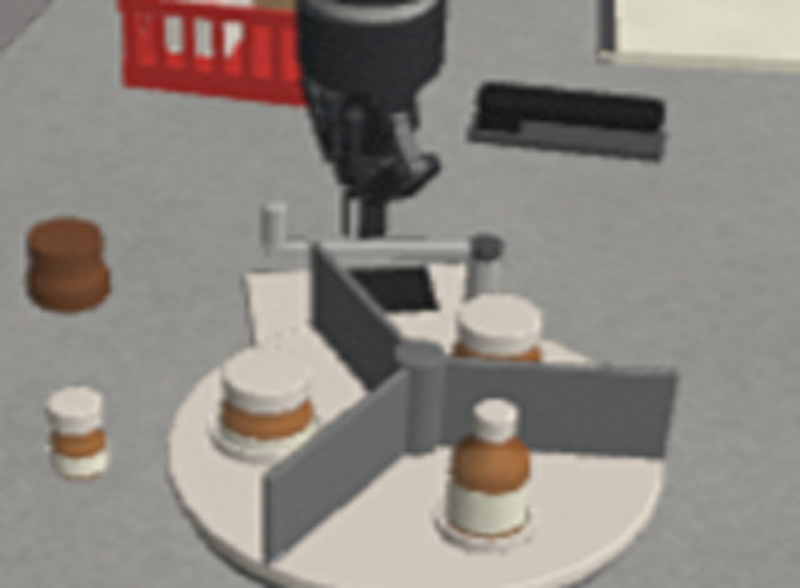

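```bash
python3 -c "
from h import *
import cv2
P=[.23044,-.52607,.20977];print(proj('top',P),proj('side',P))
cv2.imwrite('pics/t4.png',cv2.resize(bot.capture('top')[150:270,230:350],None,fx=5,fy=5,interpolation=2))
a=cv2.resize(cv2.imread('pics/top0.png')[330:420,440:560],None,fx=4,fy=4,interpolation=2)
b=cv2.resize(cv2.imread('pics/side0.png')[20:110,400:520],None,fx=4,fy=4,interpolation=2)
import numpy as np
cv2.imwrite('pics/t5.png',cv2.convertScaleAbs(np.vstack([a,b])[:,:],alpha=1.8)[:, :])
"
```

```text
[477.82151901 358.10844417] [443.142764   101.74276489]
```

View pics/t4.png

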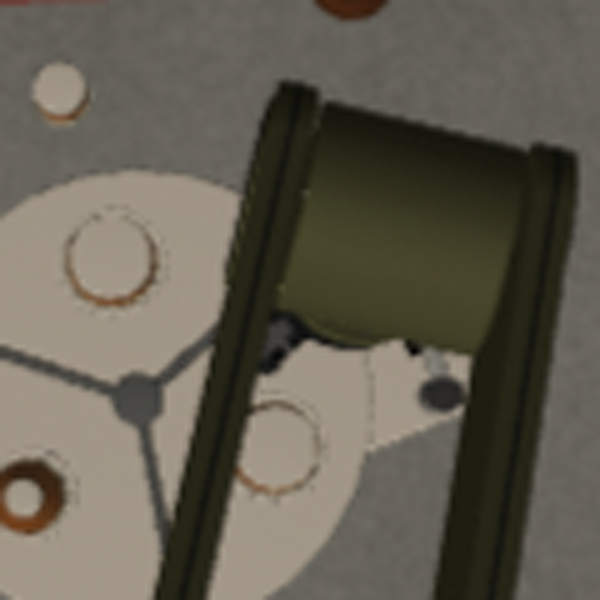

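View pics/t5.png

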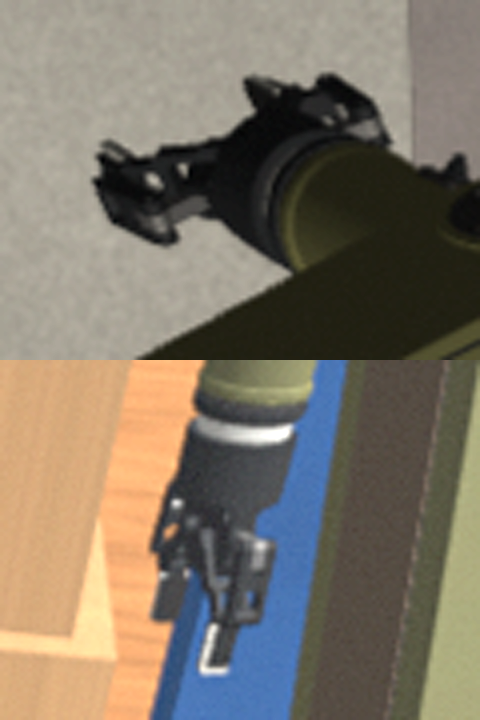

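```bash
python3 -m creep '[0,0,0,0.4,0,0,0, 0,0,0,0.4,0,0,0, 0,0,0,0,0,0,0]'
python3 -c "
from h import *
import cv2
p,R=st();print(proj('side',p))
cv2.imwrite('pics/s5.png',cv2.resize(bot.capture('side')[130:270,220:380],None,fx=5,fy=4.2,interpolation=2))
"
```

```text
clock: 3.15
tool_pos: [0.5895, -0.0963, 0.0509]
eef_rot: [-2.941, -1.104, 0.0]
ft_force: [-0.5, 1.0, 0.1]
gripper_width: -0.0002
t 3.15 p [ 0.5895 -0.0963  0.0509] yaw 41.1 tilt [-0. -0. -1.] r 0.1161 ang -59.8 F [-0.5   1.04  0.12] q [-0.23  0.49  1.65  0.    0.99  0.62] w -0.0002
[291.90560158 201.64423003]
```

View pics/s5.png

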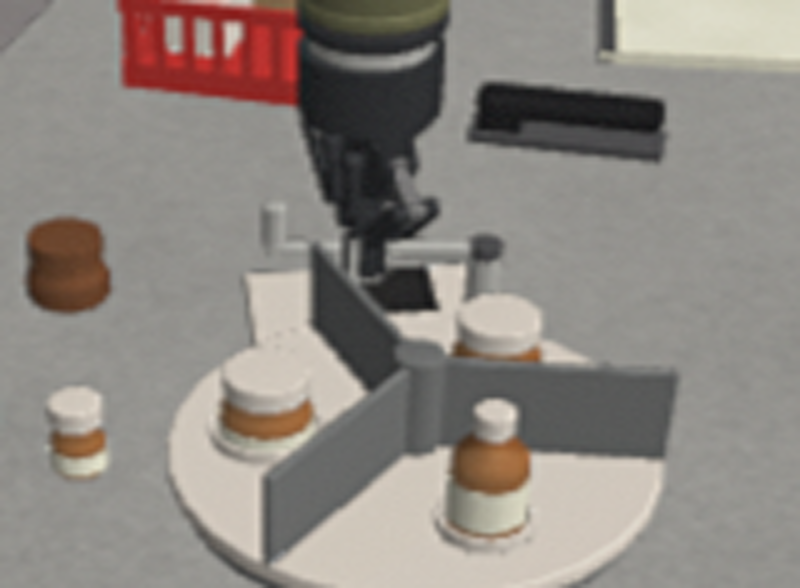

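```bash
python3 -m creep '[0,0.1,0,0,0,0,-0.2, 0,0.15,0.01,0,0,0,-0.5, 0,0.2,0.015,0,0,0,-0.8, 0,0.2,0.015,0,0,0,-0.8, 0,0.2,0.015,0,0,0,-0.8, 0,0.2,0.015,0,0,0,-0.8, 0,0.2,0.015,0,0,0,-0.8, 0,0.2,0.015,0,0,0,-0.8, 0,0.1,0.01,0,0,0,-0.4, 0,0,0,0,0,0,0]'
python3 -c "
from h import *
import cv2
p,R=st();print(proj('side',p))
cv2.imwrite('pics/s6.png',cv2.resize(bot.capture('side')[130:270,220:380],None,fx=5,fy=4.2,interpolation=2))
"
```

```text
clock: 4.2
tool_pos: [0.6307, -0.0491, 0.0518]
eef_rot: [2.561, 1.817, 0.003]
ft_force: [-0.6, 0.2, -0.4]
gripper_width: 0.0001
t 4.2 p [ 0.6307 -0.0491  0.0518] yaw 70.7 tilt [ 0.001  0.002 -1.   ] r 0.113 ang -28.1 F [-0.56  0.22 -0.38] q [-0.14  0.53  1.57  0.    1.03  0.19] w 0.0001
[272.52220001 208.67016871]
```

View pics/s6.png

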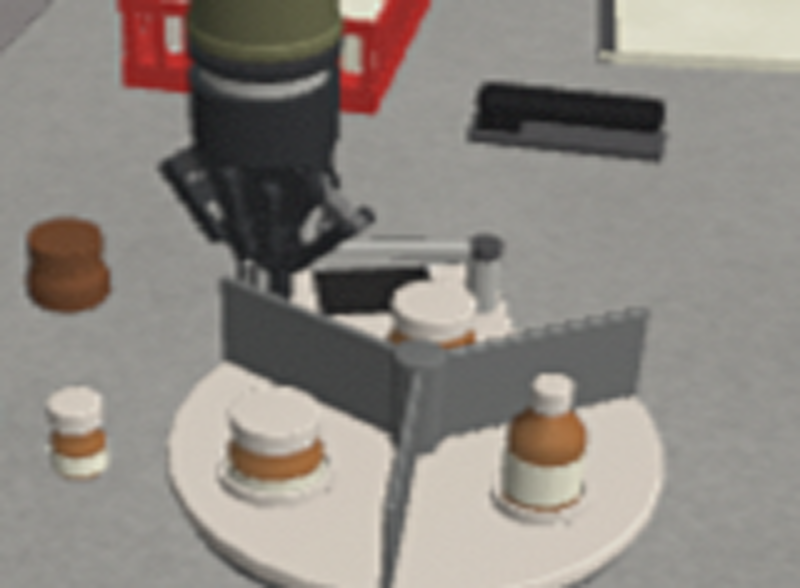

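```bash
python3 -m creep '[0,0.1,0,0,0,0,-0.4, 0,0.2,0.005,0,0,0,-0.8, 0,0.2,0.01,0,0,0,-0.8, 0,0.2,0.01,0,0,0,-0.8, 0,0.2,0.01,0,0,0,-0.8, 0,0.2,0.01,0,0,0,-0.8, 0,0.2,0.01,0,0,0,-0.8, 0,0.2,0.01,0,0,0,-0.8, 0,0.2,0.01,0,0,0,-0.8, 0,0.2,0.01,0,0,0,-0.8, 0,0.2,0.01,0,0,0,-0.8, 0,0.1,0,0,0,0,-0.4]'
python3 -c "
from h import *
import cv2
p,R=st();print(proj('side',p))
cv2.imwrite('pics/s7.png',cv2.resize(bot.capture('side')[130:270,220:380],None,fx=5,fy=4.2,interpolation=2))
"
```

```text
clock: 5.45
tool_pos: [0.6326, 0.0367, 0.0508]
eef_rot: [1.692, 2.646, 0.001]
ft_force: [1.0, -1.7, -0.6]
gripper_width: -0.0003
t 5.45 p [0.6326 0.0367 0.0508] yaw 114.8 tilt [-0.     0.001 -1.   ] r 0.1067 ang 17.9 F [ 0.97 -1.66 -0.56] q [-0.01  0.53  1.57  0.    1.04 -0.44] w -0.0003
[261.44354639 228.71858179]
```

View pics/s7.png

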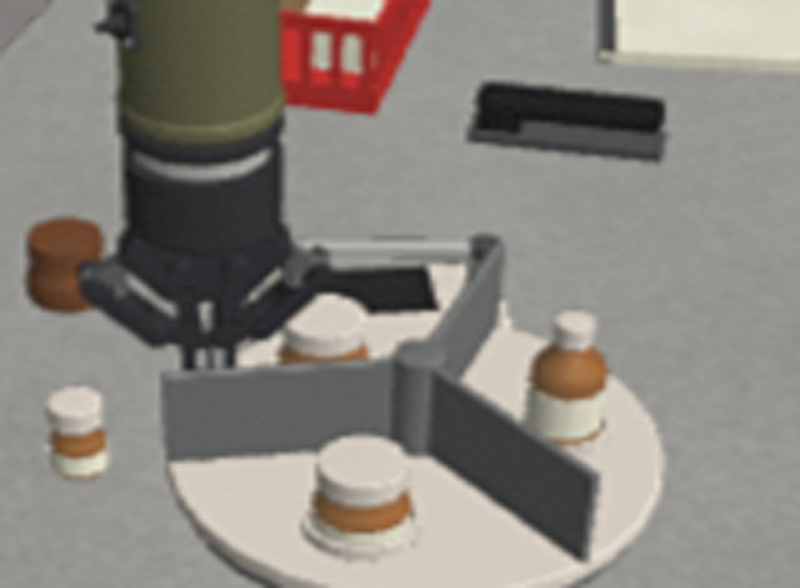

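```bash
python3 -m creep '[0,0.1,0.03,0,0,0,-0.4, 0,0.2,0.03,0,0,0,-0.8, 0,0.2,0.03,0,0,0,-0.8, 0,0.2,0.03,0,0,0,-0.8, 0,0.2,0.03,0,0,0,-0.8, 0,0.2,0.03,0,0,0,-0.8, 0,0.2,0.03,0,0,0,-0.8, 0,0.2,0.03,0,0,0,-0.8, 0,0.2,0.03,0,0,0,-0.8, 0,0.2,0.03,0,0,0,-0.8, 0,0.2,0.03,0,0,0,-0.8, 0,0.1,0.015,0,0,0,-0.4]'
python3 -c "
from h import *
import cv2
p,R=st();print(proj('side',p))
cv2.imwrite('pics/s8.png',cv2.resize(bot.capture('side')[130:270,220:380],None,fx=5,fy=4.2,interpolation=2))
"
```

```text
clock: 6.7
tool_pos: [0.5808, 0.1066, 0.0506]
eef_rot: [-0.578, -3.088, 0.001]
ft_force: [0.4, -1.9, -0.2]
gripper_width: -0.0
t 6.7 p [0.5808 0.1066 0.0506] yaw 158.8 tilt [ 0. -0. -1.] r 0.114 ang 64.1 F [ 0.44 -1.87 -0.16] q [ 0.11  0.49  1.67 -0.    0.99 -1.09] w -0.0
[272.06158769 251.24741919]
```

View pics/s8.png

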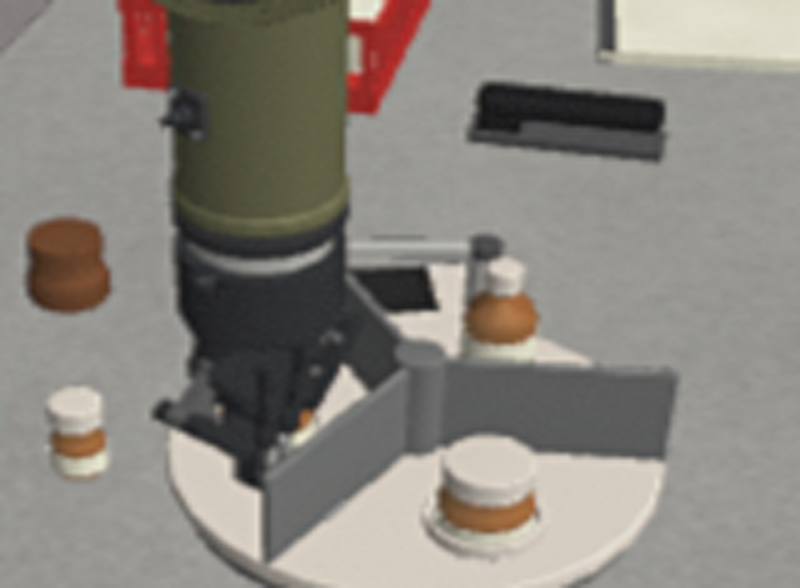

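```bash
python3 -m creep '[0,0.1,0.01,0,0,0,-0.4, 0,0.2,0.02,0,0,0,-0.8, 0,0.2,0.02,0,0,0,-0.8, 0,0.2,0.02,0,0,0,-0.8, 0,0.2,0.02,0,0,0,-0.8, 0,0.2,0.02,0,0,0,-0.8, 0,0.2,0.02,0,0,0,-0.8, 0,0.2,0.02,0,0,0,-0.8, 0,0.2,0.02,0,0,0,-0.8, 0,0.15,0.015,0,0,0,-0.6, 0,0.1,0,0,0,0,-0.4, 0,0,0,0,0,0,0]'
python3 -c "
from h import *
import cv2
p,R=st();print(proj('side',p))
cv2.imwrite('pics/s9.png',cv2.resize(bot.capture('side')[130:270,220:380],None,fx=5,fy=4.2,interpolation=2))
cv2.imwrite('pics/t9.png',cv2.resize(bot.capture('top')[170:270,200:340],None,fx=5.7,fy=5.7,interpolation=2))
"
```

```text
clock: 7.95
tool_pos: [0.5051, 0.1187, 0.0507]
eef_rot: [0.481, -3.104, -0.0]
ft_force: [0.0, 0.4, 0.2]
gripper_width: 0.0
t 7.95 p [0.5051 0.1187 0.0507] yaw -162.4 tilt [ 0.001  0.    -1.   ] r 0.1176 ang 102.7 F [0.03 0.43 0.23] q [ 0.15  0.41  1.83  0.    0.91 -1.73] w 0.0
[300.75603203 261.44028334]
```

View pics/s9.png

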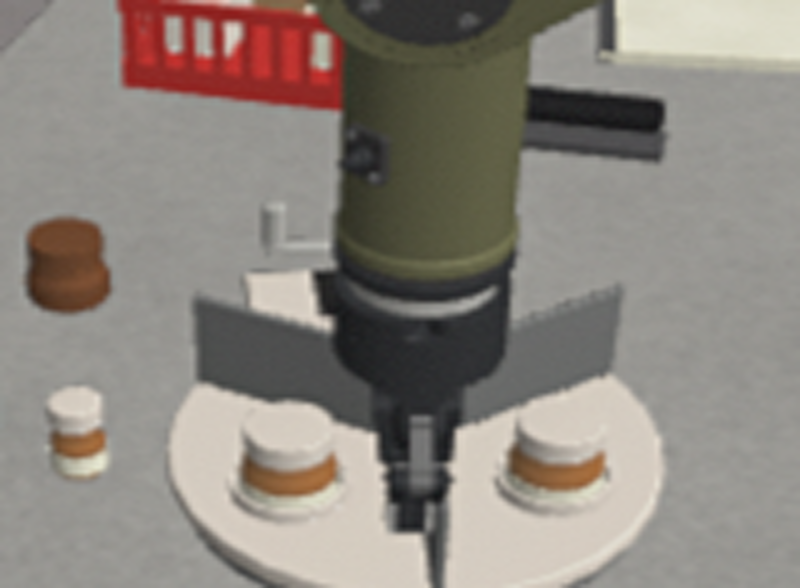

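View pics/t9.png

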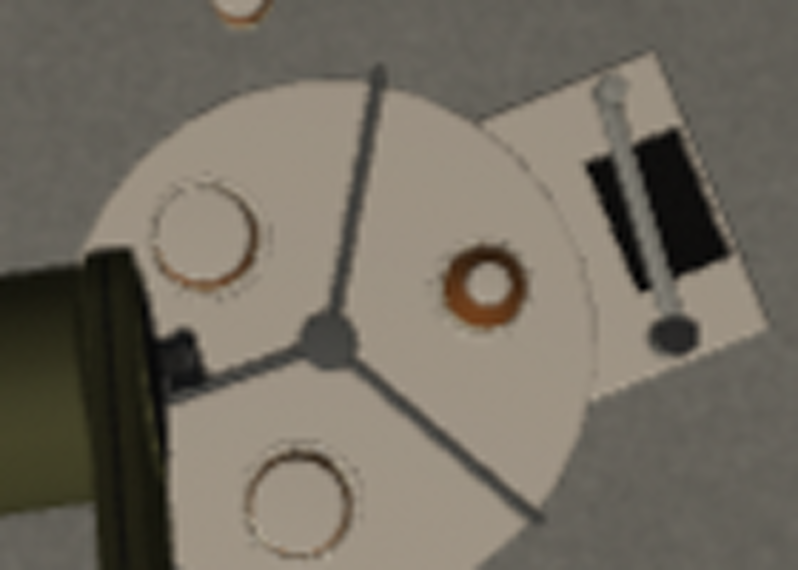

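Run:
```python
from h import *
f=lambda x,y,z:ray("top",200+x/5.7,170+y/5.7,z)[:2]
h=f(328,340,.102)
for x,y,z in ((378,74,.098),(538,516,.098),(489,284,.118)):
    d=f(x,y,z)-h;print(np.hypot(*d),np.degrees(np.arctan2(d[1],d[0])))
```

```text
0.12580658409973652 -9.947434840821456
0.1261485046095074 -129.28088410244277
0.07771767690910569 -70.43942852458603
```

```bash
python3 -m creep '[0,0.07,0,0,0,0,-0.2, 0,0.07,0,0,0,0,-0.3, 0,0,0,0,0,0,0, 0,0,0,0,0,0,0, 0,-0.2,0,0,0,0,0, 0,-0.2,0,0,0,0,0, 0,0,0,-0.8,0,0,0, 0,0,0,-0.9,0,0,0, 0,0,0,-0.9,0,0,0, 0,0,0,-0.6,0,0,0, 0,0,0,0,0,0,0]'
python3 -c "
from h import *
import cv2
st()
cv2.imwrite('pics/t10.png',cv2.resize(bot.capture('top')[170:270,200:340],None,fx=5.7,fy=5.7,interpolation=2))
"
```

```text
clock: 9.15
tool_pos: [0.5192, 0.1233, 0.1827]
eef_rot: [-0.548, 3.084, -0.0]
ft_force: [-0.0, 0.2, -0.7]
gripper_width: 0.0003
t 9.15 p [0.5192 0.1233 0.1827] yaw -159.8 tilt [-0.009 -0.002 -1.   ] r 0.1199 ang 95.6 F [-0.01  0.24 -0.75] q [ 0.15  0.27  1.64 -0.    1.22 -1.77] w 0.0003
```

View pics/t10.png

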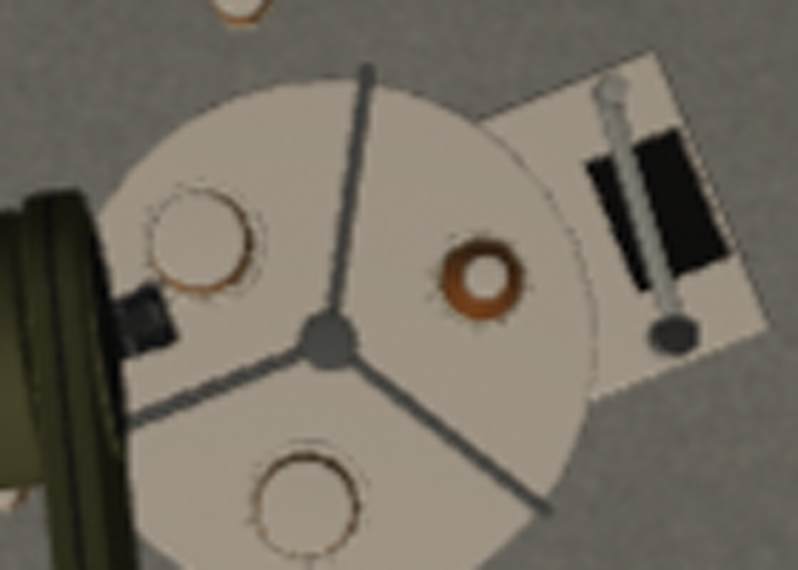

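```bash
python3 -m creep '[0,0,0,0,0,0,1, 0,0,0,0,0,0,1, 0,0,0,0,0,0,1, 0,0,0,0,0,0,1, 0,0,0,0,0,0,1, 0,0,0,0,0,0,1, 0,0,0,0,0,0,1, 0,0,0,0,0,0,1, 0,0,0,0,0,0,1, 0,0,0,0,0,0,1, 0,0,0,0,0,0,1, 0,0,0,0,0,0,1]'
python3 -m creep '[0,0,0,0,0,0,1, 0,0,0,0,0,0,1, 0,0,0,0,0,0,1, 0,0,0,0,0,0,1, 0,0,0,0,0,0,1, 0,0,0,0,0,0,1, 0,0,0,0,0,0,0.7, 0,0,0,0,0,0,0, 0,0,0,0,0,0,0]'
python3 -c "
from h import *
go(.636,-.105,.18)"
```

```text
clock: 10.4
tool_pos: [0.5145, 0.1225, 0.1767]
eef_rot: [-1.075, -2.949, 0.003]
ft_force: [-0.3, -0.6, -0.3]
gripper_width: -0.0003
clock: 11.3
tool_pos: [0.5148, 0.1225, 0.1774]
eef_rot: [-1.873, -2.52, 0.003]
ft_force: [0.6, 0.2, -0.1]
gripper_width: -0.0001
t 11.3 p [0.5148 0.1225 0.1774] yaw 106.7 tilt [ 0.    -0.002 -1.   ] r 0.1196 ang 97.8 F [ 0.64  0.21 -0.11] q [ 0.15  0.27  1.65 -0.    1.22 -0.14] w -0.0001
tool units [-6.32   1.262 -0.071]
```

```bash
python3 -m creep '[0,-0.5,0.1,0,0,0,0, 0,-0.8,0.16,0,0,0,0, 0,-0.8,0.16,0,0,0,0, 0,-0.8,0.16,0,0,0,0, 0,-0.8,0.16,0,0,0,0, 0,-0.8,0.16,0,0,0,0, 0,-0.8,0.16,0,0,0,0, 0,-0.7,0.14,0,0,0,0, 0,-0.3,0.06,0,0,0,0, 0,0,0,0,0,0,0, 0,0,0,0,0,0,0]'
python3 -c "
from h import *
import cv2
go(.636,-.105,.05)
cv2.imwrite('pics/s11.png',cv2.resize(bot.capture('side')[110:250,220:380],None,fx=5,fy=4.2,interpolation=2))
"
```

```text
clock: 12.4
tool_pos: [0.635, -0.1034, 0.178]
eef_rot: [-1.875, -2.518, 0.0]
ft_force: [0.1, 0.9, 0.3]
gripper_width: -0.0003
t 12.4 p [ 0.635  -0.1034  0.178 ] yaw 106.7 tilt [ 0.002 -0.001 -1.   ] r 0.1495 ang -45.9 F [0.09 0.94 0.3 ] q [-0.23  0.43  1.4   0.    1.32 -0.52] w -0.0003
tool units [-0.05   0.017  3.2  ]
```

View pics/s11.png

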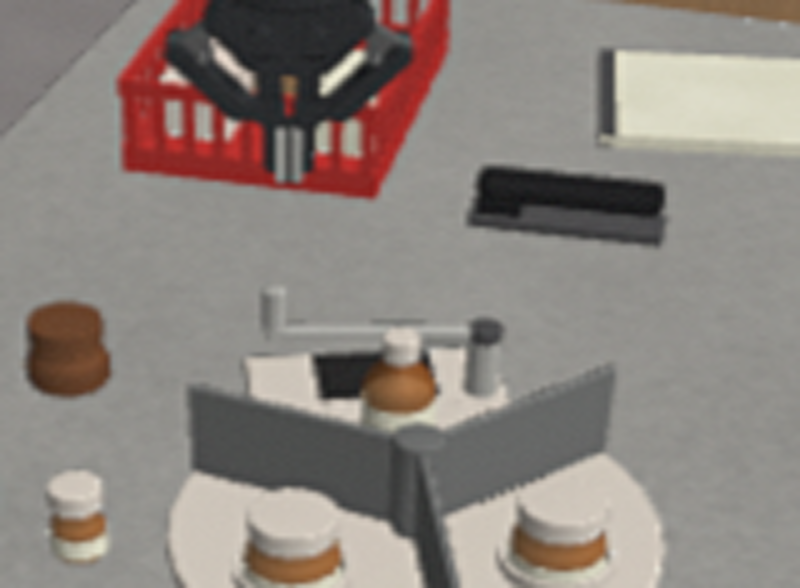

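```bash
python3 -m creep '[0,0,0,0.6,0,0,0, 0,0,0,0.7,0,0,0, 0,0,0,0.7,0,0,0, 0,0,0,0.4,0,0,0, 0,0,0,0,0,0,0, 0,0,0,0,0,0,0]'
python3 -c "
from h import *
import cv2
go(.636,-.105,.05)
cv2.imwrite('pics/s12.png',cv2.resize(bot.capture('side')[110:250,220:380],None,fx=5,fy=4.2,interpolation=2))
"
```

```text
clock: 13.05
tool_pos: [0.6356, -0.1032, 0.083]
eef_rot: [-1.874, -2.521, -0.0]
ft_force: [1.1, 0.4, -0.5]
gripper_width: 0.0
t 13.05 p [ 0.6356 -0.1032  0.083 ] yaw 106.7 tilt [ 0. -0. -1.] r 0.1498 ang -45.7 F [ 1.14  0.44 -0.48] q [-0.23  0.51  1.51  0.    1.12 -0.52] w 0.0
tool units [-0.047 -0.003  0.825]
```

View pics/s12.png

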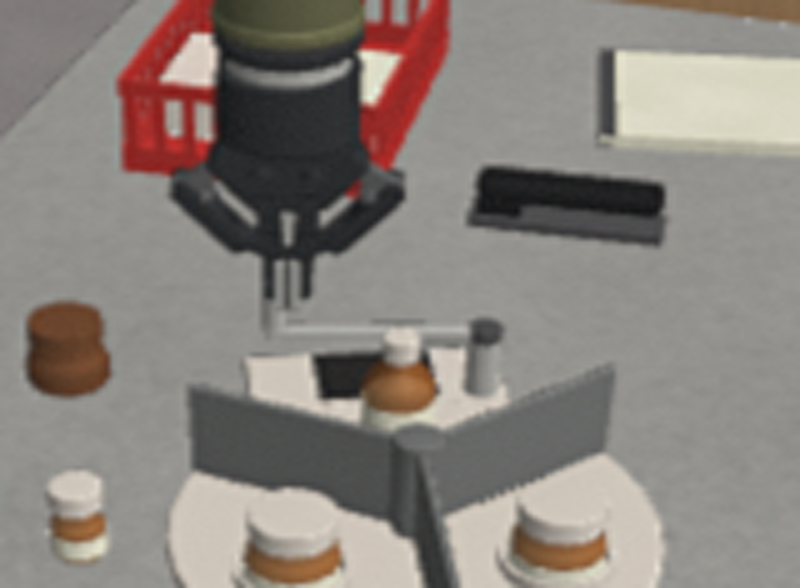

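```bash
python3 -m creep '[0,0,0,0.4,0,0,0, 0,0,0,0.4,0,0,0, 0,0,0,0,0,0,0, 0,0,0,0,0,0,0]'
python3 -c "
from h import *
import cv2
st()
cv2.imwrite('pics/s13.png',cv2.resize(bot.capture('side')[110:250,220:380],None,fx=5,fy=4.2,interpolation=2))
"
```

```text
clock: 13.5
tool_pos: [0.6365, -0.1043, 0.0518]
eef_rot: [1.875, 2.519, 0.001]
ft_force: [0.4, 0.2, -0.5]
gripper_width: 0.0
t 13.5 p [ 0.6365 -0.1043  0.0518] yaw 106.7 tilt [-0.001  0.001 -1.   ] r 0.1512 ang -45.7 F [ 0.35  0.18 -0.49] q [-0.23  0.55  1.54  0.    1.05 -0.52] w 0.0
```

View pics/s13.png

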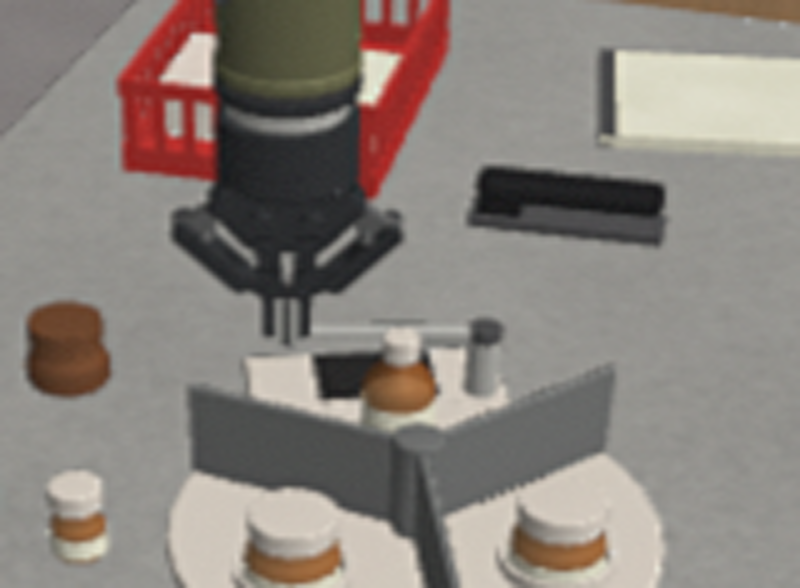

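```bash
python3 -m creep '[0,-0.1,0,0,0,0,0, 0,-0.1,0,0,0,0,0.2, 0,-0.15,0.015,0,0,0,0.6, 0,-0.2,0.025,0,0,0,0.8, 0,-0.2,0.025,0,0,0,0.8, 0,-0.2,0.025,0,0,0,0.8, 0,-0.2,0.025,0,0,0,0.8, 0,-0.2,0.025,0,0,0,0.8, 0,-0.1,0.01,0,0,0,0.4, 0,0,0,0,0,0,0]'
python3 -c "
from h import *
import cv2
p,R=st();d=p[:2]-[.536,-.162];print(np.hypot(*d),np.degrees(np.arctan2(d[1],d[0])))
cv2.imwrite('pics/s14.png',cv2.resize(bot.capture('side')[110:250,220:380],None,fx=5,fy=4.2,interpolation=2))
"
```

```text
clock: 14.55
tool_pos: [0.6487, -0.1619, 0.0509]
eef_rot: [2.396, 2.031, 0.0]
ft_force: [-0.5, -0.1, -0.0]
gripper_width: 0.0002
t 14.55 p [ 0.6487 -0.1619  0.0509] yaw 80.6 tilt [-0.     0.001 -1.   ] r 0.2034 ang -54.6 F [-0.46 -0.12 -0.03] q [-0.31  0.57  1.49 -0.    1.08 -0.14] w 0.0002
0.11274090048092836 0.048411556161283606
```

View pics/s14.png

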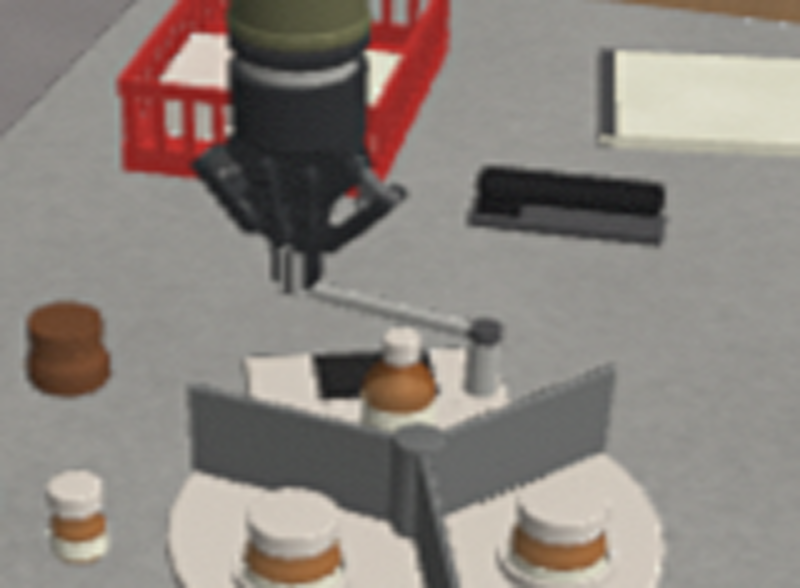

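```bash
python3 -m creep '[0,-0.12,0.01,0,0,0,0.5, 0,-0.22,0.025,0,0,0,0.9, 0,-0.22,0.025,0,0,0,0.9, 0,-0.22,0.025,0,0,0,0.9, 0,-0.22,0.025,0,0,0,0.9, 0,-0.22,0.025,0,0,0,0.9, 0,-0.22,0.025,0,0,0,0.9, 0,-0.22,0.025,0,0,0,0.9, 0,-0.22,0.025,0,0,0,0.9, 0,-0.22,0.025,0,0,0,0.9, 0,-0.22,0.025,0,0,0,0.9, 0,-0.2,0.02,0,0,0,0.8]'
python3 -c "
from h import *
import cv2
p,R=st();d=p[:2]-[.536,-.162];print(np.hypot(*d),np.degrees(np.arctan2(d[1],d[0])))
cv2.imwrite('pics/s15.png',cv2.resize(bot.capture('side')[110:250,220:380],None,fx=5,fy=4.2,interpolation=2))
"
```

```text
clock: 15.8
tool_pos: [0.6046, -0.2485, 0.0508]
eef_rot: [3.041, 0.788, 0.001]
ft_force: [1.1, 0.8, -0.2]
gripper_width: 0.0002
t 15.8 p [ 0.6046 -0.2485  0.0508] yaw 29.0 tilt [ 0.001  0.    -1.   ] r 0.263 ang -73.8 F [ 1.12  0.76 -0.19] q [-0.45  0.56  1.52  0.    1.06  0.61] w 0.0002
0.11041346883140694 -51.604163166661706
```

View pics/s15.png

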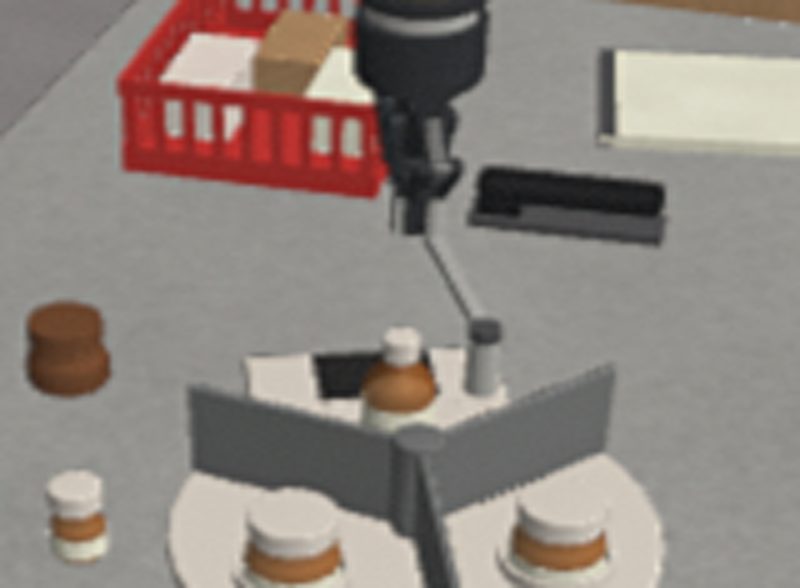

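Bar stands around 80° open. Back off (+x) and lift clear.

```bash
python3 -m creep '[0,0,0,0,0,0,0, 0,0.25,0,0,0,0,0, 0,0.25,0,0,0,0,0, 0,0,0,-0.8,0,0,0, 0,0,0,-0.9,0,0,0, 0,0,0,-0.9,0,0,0, 0,0,0,-0.9,0,0,0, 0,0,-0.8,-0.5,0,0,0, 0,0.8,-0.6,0,0,0,0, 0,0.8,0,0,0,0,0, 0,0.8,0,0,0,0,0, 0,0,0,0,0,0,0]'
python3 -c "
from h import *
import cv2
st()
cv2.imwrite('pics/t16.png',bot.capture('top'));cv2.imwrite('pics/s16.png',bot.capture('side'))
"
```

```text
clock: 17.05
tool_pos: [0.683, -0.1395, 0.2106]
eef_rot: [-3.038, -0.798, -0.006]
ft_force: [-0.8, 0.5, -0.8]
gripper_width: 0.0001
t 17.05 p [ 0.683  -0.1395  0.2106] yaw 29.4 tilt [ 0.004  0.001 -1.   ] r 0.209 ang -43.4 F [-0.84  0.54 -0.76] q [-0.26  0.48  1.23  0.    1.43  0.79] w 0.0001
```

View pics/t16.png

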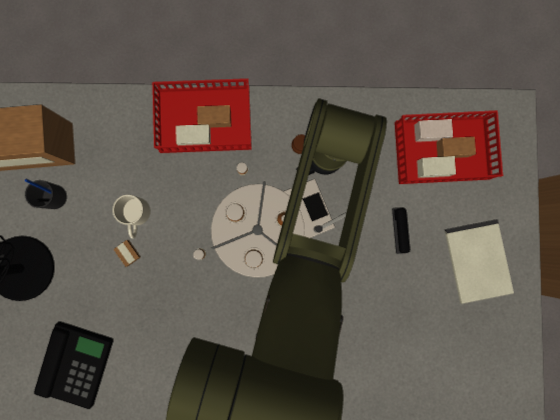

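View pics/s16.png

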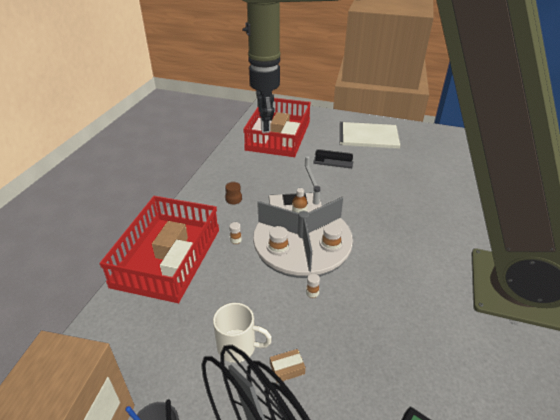

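```bash
python3 -m creep '[0,-0.5,0.85,0,0,0,0, 0,-0.5,0.85,0,0,0,0, 0,-0.5,0.85,0,0,0,0, 0,-0.5,0.85,0,0,0,0, 0,-0.5,0.85,0,0,0,0, 0,-0.5,0.85,0,0,0,0, 0,0,0,0,0,0,0]'
python3 -c "
from h import *
import cv2
st()
im=bot.capture('top')
cv2.imwrite('pics/t17.png',cv2.resize(im[170:270,200:340],None,fx=5.7,fy=5.7,interpolation=2))
a=cv2.absdiff(im,cv2.imread('pics/top0.png'));print([a[y-12:y+12,x-12:x+12].mean().round(1) for x,y in ((242,168),(198,254),(130,212),(127,253),(401,230),(450,350))])
"
```

```text
clock: 17.85
tool_pos: [0.671, -0.3866, 0.2098]
eef_rot: [3.04, 0.781, -0.003]
ft_force: [0.8, 0.4, 0.1]
gripper_width: 0.0001
t 17.85 p [ 0.671  -0.3866  0.2098] yaw 28.8 tilt [-0.002  0.002 -1.   ] r 0.4149 ang -70.3 F [0.8  0.42 0.15] q [-0.58  0.59  1.02 -0.    1.53  0.49] w 0.0001
[np.float64(16.7), np.float64(16.7), np.float64(20.6), np.float64(16.7), np.float64(30.5), np.float64(16.3)]
```

View pics/t17.png

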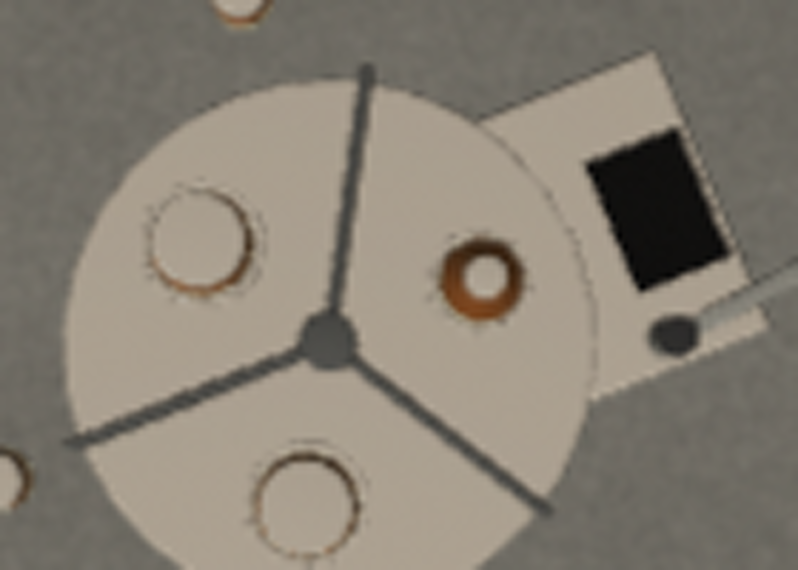

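Run:
```python
from h import *
f=lambda x,y,z:ray("top",200+x/5.7,170+y/5.7,z)[:2]
h=f(328,340,.102)
pk=np.array([np.cos(np.radians(-67.1)),np.sin(np.radians(-67.1))])*.078
d=f(487,278,.118)-h;print(np.degrees(np.arctan2(d[1],d[0])),"err",np.hypot(*(d-pk)))
b=f(790,268,.065)-f(675,335,.07);print("bar dir",np.degrees(np.arctan2(b[1],b[0])),"guard rad",np.radians(22.9)-np.arctan2(b[1],b[0]))
print(bot.finish_job())
```

```text
-68.31620607295613 err 0.0016652434940870283
bar dir -59.51678833505965 guard rad 1.4384443153660464
the job is handed in; nothing more can be done
None
```

I turned the carousel about 163° anticlockwise with the shut fingertips against one divider, until the tall bottle stood at the pick-up opening. I then swung the guard bar open with its peg, pulled clear and handed the job in at about 18 s.

- **Bottle:** the last top view put it about 1.7 mm from the pick-up point, with a limit of 14 mm. It stood at about -68.3° against a target of about -67.1°.
- **Guard:** it measured about 1.44 rad open, against the 1.1 rad needed.
- **Bottle and jars:** all three stood upright in their pockets, and the arm was clear of everything at the end.
- **Other things on the counter:** in the pictures the vials, mug, box and stapler look where they began. My pixel comparison for the stapler was inconclusive: its spot changed more than the rest, probably because the arm was over or near it in that view. The arm did not go near it at counter height.
- **Disagreement:** in the side pictures the fingertip looked about 20 mm higher than the reported tool position. I allowed for this when choosing how low to push.
- **Calibration:** the two cameras agreed on fixed points to about 4 to 8 mm.

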